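# Dock a parts tray and cinch the turnbuckle

## Task

Get the parts tray ready to travel: slide it into the blue dock, grip plate outward, until it is fully home against the back. Then turn the brass turnbuckle sleeve by its tommy bars, tops of the bars moving towards the closed back of the dock, until both cheeks grip the tray firmly and the bars push back hard, without forcing it further. Let go, and leave the loose things round about where they are.

Things in the scene. Friction and masses are not known exactly. Their poses are not given: they have to be found in the camera images.
- dock: Blue metal dock fixed to the worktop, no floor. Origin on the worktop below the bay's centre; x = the way in (mouth at x=-65 mm, back wall's inner face at x=+65, outer face +77), y across, z up. Two low guide runners (z 0-20 mm, inner faces at y=+-58, outer at +-98), with flared lips at the mouth, reaching out to x=-90 and opening to y=+-74; roof z 53-59 over x -65..77, y +-62. The tray is home when its origin lies at this origin and its axes agree.
- tray: Grey open tray, 130 (x) x 110 (y) x 42 mm, 0.4 kg (varies by a third), two cross dividers, loose on the worktop. Origin at the centre of its underside; +x is the end that goes in first. From its -x end a 6 mm thick tongue leads to an upright orange grip plate, 12 mm thick in x, 50 mm wide in y, from the worktop to z=75, centred at x=-111, y=0 (40 mm clear between plate and tray). It slides into the dock on the worktop with 3 mm to spare on each side.
- tray_grip (a point): Centre of the orange grip plate at 55 mm height (tray frame -111, 0, 55 mm); axes as the tray's.
- sleeve_axis (a point): Centre of the turnbuckle, fixed to the dock at dock frame (20, 0, 122) mm. The sleeve turns about the dock's y axis through here: brass barrel 84 mm long, radius 15-18; in its middle (y=0) a dark hub of radius 20 with four tommy bars 90 degrees apart in the plane y=0, each 12 mm thick with a round end, tips 55 mm from the axis; one is red, three are steel.
- sleeve (a joint): Turn of the sleeve, rad. At 0 the red bar points straight up; at angle a the red bar points along (sin a, 0, cos a) in the dock frame, so growing values carry the upper bars towards dock +x (the back) and tighten. Each rad draws both cheeks in by 2.5 mm at once. Dry friction of 0.25 N m (about 5 N at a bar's tip) holds it where it is left; range -0.2 to 6.2. Starts between 0 and 1.7.
- cheek_l: Aluminium cheek on the dock's +y side, with black rubber face (80 mm long, z 24-48 mm) and an upright (34 mm wide, up to z=138) that carries the threaded rod. Its origin lies at the dock's origin when the sleeve is at 0, and moves towards dock -y as the sleeve turns.
- cheek_r: The like cheek on the dock's -y side; moves towards dock +y as the sleeve turns.
- face_l (a point): Middle of the rubber face of cheek_l, at dock frame y = +(64 mm - 2.5 mm per rad of sleeve). A centred tray is met at y=55 mm, sleeve at about 3.6 rad (a few hundredths either way); from there the load on the bars rises steeply: each N of cheek force on both sides adds 0.005 N m to the sleeve, and 0.1 rad adds some 50 N or more.
- face_r (a point): Middle of the rubber face of cheek_r, at y = -(the same). About 10 N square to a bar at its tip (50 mm out) makes a firm grip; 20 N there crushes the tray. Let go, the sleeve backs off by itself to at most 50 N a cheek.
- glue_stick: Glue stick with red cap standing upright, 27 mm diameter, 106 mm tall; origin under it. Bystander.
- duct_tape: Roll of grey duct tape lying flat, 110 mm across, 48 mm high; origin under it. Bystander.
- eraser: Blue and white eraser, 23 x 58 x 13 mm; origin under it. Bystander.
Not all that is in view belongs to the job. Several things have the shape of the tray; the one meant has the colours described above.

How it is judged (in metres and radians):
On the way, in this order (a step that is already met when the one before it is completed fails the run):
1. the tray is home in the dock (x of tray in the frame of dock above -0.004 m and y of tray in the frame of dock between -0.006 and 0.006 m and angle between the x axis of tray and the x axis of dock, either way round below 0.06 rad), for 0.2 s.
2. both cheeks grip the tray (contact force between each of cheek_l, cheek_r and tray above 10 N), for 0.2 s.
At the end, for the whole second after the job is handed in: The tray stands home in the dock: within 5 mm of the back wall and of the middle, square to 0.04 rad and level to 0.05 rad, at rest, with each cheek pressing on it with more than 10 N (all of step 2 and x of tray in the frame of dock above -0.005 m and y of tray in the frame of dock between -0.005 and 0.005 m and angle between the x axis of tray and the x axis of dock, either way round below 0.04 rad and angle between tray's own z axis and vertical below 0.05 rad and velocity of joint sleeve between -0.05 and 0.05 rad/s and linear speed of tray below 0.01 m/s); the robot touches nothing.
It fails at once if the tray is crushed: a cheek presses on it with more than 150 N (contact force between any of cheek_l, cheek_r and tray above 150 N).
It fails at once if a bystander (glue stick, duct tape, eraser) is moved by more than 20 mm or the glue stick is tipped (distance of any of glue_stick, duct_tape, eraser from where it was at the start of the episode above 0.02 m or angle between glue_stick's own z axis and vertical above 0.5 rad).
It also fails if it takes over 61 s, if anything falls off the work surface, if the arm or the gripper's body presses on something with over 40 N, if the wrist force passes 120 N, or if a joint passes its speed limit or range.

## Robot

A 6-joint arm with a two-finger parallel gripper is mounted at the origin on a cart in front of the work surface, level with it; the furniture and walls round the work are solid. World frame = base frame: x ahead of the robot, y to its left, z up, the work surface at z = 0. Lengths are in mm, angles in rad, forces in N, time in s.
With the tool pointing down it reaches from about 350 to 1000 mm from the base axis. Payload 7.1 kg.
Tool frame: the origin (TCP) lies at the very end of the fingers, on their centre line; the grasp point (between the pads) lies 19 mm behind it; z points along the fingers, y is the line along which they close (so a half turn about z gives the same grasp; the last joint's range is limited). The gripper opens to 85 mm and grips with 20 to 120 N. Pads are 22 mm wide; open, the fingers measure 114 mm over their backs; the gripper's body (76 mm by 85 mm) begins 54 mm behind the grasp point. The pads swing forward as they close: fully open they stand 13 mm farther back than shut.
Start: joints at [-1.368, 0.423, 1.63, -0, 1.089, -0.019], TCP at [137.511, -609.668, 231.319] pointing down, gripper open.
Joint ranges: [-3, 3], [-0.9, 2.11], [0.09, 2.58], [-1.31, 4.45], [0.11, 2.69], [-2.54, 2.54]. Speed limits (rad/s): [2.39, 2.39, 3.01, 3.14, 3.14, 3.14].

## Interface

Orientations are given as a rotation vector (axis times angle).
In Python, from rig import manip, read_camera, camera_params gives the robot as it stands.
- The arm moves only by the tool apply_moves, never from a script. Its argument "motion" is a list of rows, each a list of 7 numbers: the shift along the tool's x, y, z normalised to -1 to 1, where 1 is 20 cm, then the turn, a rotation vector about the tool's x, y, z normalised to -1 to 1, where 1 is 360 degrees, then the gripper command: -1 is shut, 1 is fully open, values between are in proportion. In form: [[tx, ty, tz, ax, ay, az, fingers], ...]. A call has 1 to 10 rows; each row is the pose to reach, as a shift and turn from the pose commanded when the call began, along the tool's axes at that moment, turning the shorter way round; what a row does not reach only later rows make up. A row lasts 1/10 s, in which the tool goes at most 50 mm and 8.59 degrees, less where a joint would pass 70% of its speed; a pose out of reach is approached as far as the arm can. A call with a number of a shift or a turn outside -1 to 1 is refused whole. A call with a gripper value outside its range is refused whole. The fingers move at their own pace and stop on an object; "squeeze" is the grip in N (left out, the last holds). Time passes only in rows, so rows that repeat a pose let the fingers close. It gives the time, the measured TCP pose, the force, the opening and the grip force at its end, in the units of the state.
- manip.state(): the state, without advancing time (a new reading comes with each control period).
- read_camera(name): name is "scene" or "side" or "wrist"; returns (picture, depth): 400x640x3 uint8, red, green, blue; 400x640 float32, mm along the optical axis (not along the pixel's ray), 0 where there is no reading.
- camera_params(name): a dict with "fov_y" (degrees; the focal length in pixels is half the picture's height over the tangent of half this angle, whatever the lens; pixels are square), "cx", "cy" (the principal point, pixels), "rvec" (rotation vector, rad) and "tvec" (3), from world to camera coordinates, as OpenCV has them. Camera axes: x right, y down, z forward; pixel columns grow to the right and rows downward; lengths in mm; the calibration is good to about 2 mm. A picture is of the moment at which its call begins: read the wrist's pose just before it. camera_params takes no time and is no camera call; for the wrist camera it gives the pose at the moment of the call.
- manip.hand_in(): hands the job in; it is judged then, once.
The state is a dict: "clock": time; "joints": joint angles; "qvel": joint speeds; "effort": joint torques, N m; "tcp_pos": TCP position; "orientation": TCP orientation; "force": force on the tool from outside, world axes, zero at the start; "ft_torque": the same for the moment, N m; "opening": finger opening in mm; "grasp_force": force on a finger pad.
Only numpy, scipy, OpenCV 4.12 (cv2) and the standard library are available. Lean on these libraries where they do the work, as an engineer would, in place of code of your own. Each camera call takes 0.05 s, during which the arm holds its last target. There are 200 camera calls.

## Working session

There is one attempt and no reset: what is moved stays moved. The work goes in short steps, Python scripts to look and compute and a tool call to move; the robot and the scene stay as the last step left them, time stands still between calls to the robot, and variables do not carry over. Pictures are saved under pics/ and viewed, at most 10 in all, crops included, and the job is handed in when it is done.

Besides the shell and the picture viewer there is one more tool, called after "Emit:" as name(argument=value, ...) on one line, values as JSON. apply_moves: Moves the arm, as the interface text tells. Its arguments: {"type":"object","properties":{"motion":{"type":"array"},"squeeze":{"type":"number"}},"required":["motion"]}

```bash
mkdir -p pics; ls; python3 - <<'E'
from rig import manip, read_camera, camera_params
import cv2,numpy as np
for n in ("scene","side"):
    im,d=read_camera(n); cv2.imwrite(f"pics/{n}.png",im[...,::-1]); np.savez(f"{n}.npz",im=im,d=d); print(n,camera_params(n))
print(manip.state())
E
```

```text
pics
scene {'fov_y': 44.74474464409902, 'cx': 323.39853026672614, 'cy': 208.24575557222045, 'rvec': array([ 1.3495331 , -2.13575376,  0.97254391]), 'tvec': array([205.72125001, 419.6139447 , 951.07267147])}
side {'fov_y': 42.48942221949001, 'cx': 309.52095190182797, 'cy': 200.98540448007375, 'rvec': array([ 2.11230436, -0.46297482,  0.27292688]), 'tvec': array([-526.0477351 ,  182.04442437, 1200.77034145])}
{'clock': 0.1, 'joints': array([-1.36797751e+00,  4.23763652e-01,  1.63057907e+00,  4.59105972e-05,
        1.08859866e+00, -1.90067005e-02]), 'qvel': array([-0.00047463, -0.00021975, -0.00063469,  0.00195504,  0.00034207,
        0.00134151]), 'effort': array([-2.93222192e-04, -5.58427584e+01, -2.82445049e+01,  4.19693140e-05,
        2.94969410e-03,  1.94459795e-05]), 'tcp_pos': array([ 137.44431866, -609.21472905,  230.63746004]), 'orientation': array([-3.12095429e+00, -3.47546413e-01,  1.30779094e-04]), 'force': array([ 0.55524048,  0.42439683, -0.25870699]), 'ft_torque': array([ 0.00846589, -0.04257547,  0.04091294]), 'grasp_force': 0.0, 'opening': 85.34450293673898}
```

View pics/scene.png

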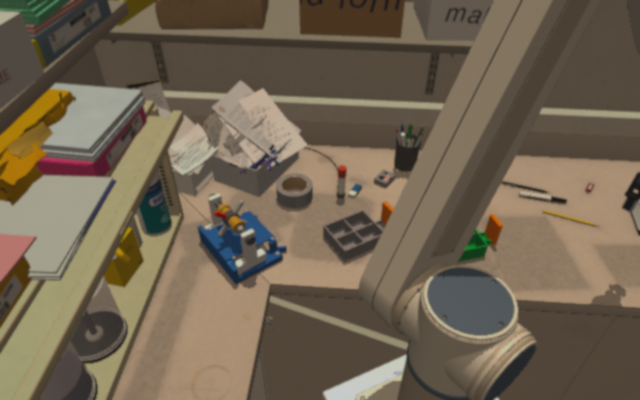

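View pics/side.png

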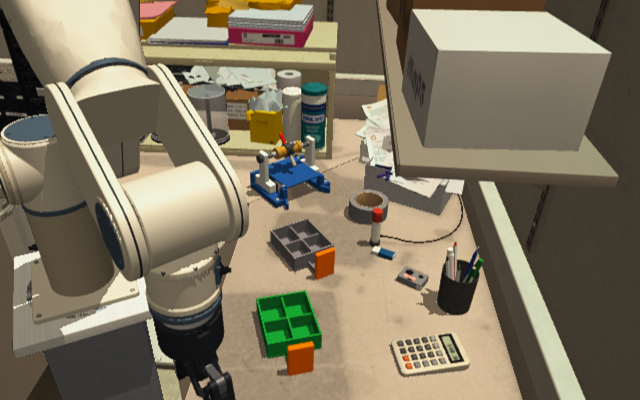

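The side picture shows two tray-shaped things: a grey one at (302,243) with its orange plate at (325,262), and a green one at (288,322). The grey one fits the description. The dock is at (290,180) with its mouth toward the tray, and the tape (368,206), glue stick (377,228) and eraser (383,253) stand to the right. I'll confirm with an enlarged crop and measure both.

```bash
cat > h.py <<'E'
import numpy as np,cv2
from rig import camera_params
from scipy.spatial.transform import Rotation as R
def cloud(n,d,P=None):
    P=P or camera_params(n); f=200/np.tan(np.radians(P['fov_y']/2))
    v,u=np.mgrid[:400,:640]
    c=np.stack([(u-P['cx'])/f*d,(v-P['cy'])/f*d,d],-1)
    Rm=R.from_rotvec(np.ravel(P['rvec'])).as_matrix()
    return (c-np.ravel(P['tvec']))@Rm
def project(n,X,P=None):
    P=P or camera_params(n); f=200/np.tan(np.radians(P['fov_y']/2))
    K=np.array([[f,0,P['cx']],[0,f,P['cy']],[0,0,1]])
    return cv2.projectPoints(np.float64(X),np.ravel(P['rvec']),np.ravel(P['tvec']),K,None)[0][:,0]
E
python3 - <<'E'
from h import *
for n in("scene","side"):
    z=np.load(n+".npz"); im,d=z['im'],z['d']; W=cloud(n,d)
    hsv=cv2.cvtColor(im,cv2.COLOR_RGB2HSV); H,S,V=[hsv[...,i].astype(int) for i in range(3)]
    ok=(d>0)&(W[...,2]>-10)&(W[...,2]<160)&(W[...,0]>100)&(W[...,0]<1000)
    blue=ok&(H>100)&(H<125)&(S>150); orange=ok&(H>3)&(H<15)&(S>190)
    for nm,m in(("blue",blue),("orange",orange)):
        k,lab,st,c=cv2.connectedComponentsWithStats(m.astype(np.uint8))
        for i in range(1,k):
            if st[i,4]>40:
                p=W[lab==i]; print(n,nm,c[i].round(),st[i,4],np.median(p,0).round(),p.min(0).round(),p.max(0).round())
    b=W[blue]; r=b[(abs(b[:,2]-59)<5)]
    if len(r)>50: print("roof",cv2.minAreaRect(r[:,:2].astype(np.float32)),np.percentile(r[:,2],[10,50,90]))
    gm=ok&(S<60)&(W[...,2]>36)&(W[...,2]<48)
    k,lab,st,c=cv2.connectedComponentsWithStats(gm.astype(np.uint8))
    for i in range(1,k):
        if st[i,4]>60:
            p=W[lab==i]; print(n,"grey",c[i].round(),st[i,4],cv2.minAreaRect(p[:,:2].astype(np.float32)))
im=np.load("side.npz")['im'][130:300,220:420]
cv2.imwrite("pics/crop1.png",cv2.resize(im[...,::-1],None,fx=3.5,fy=3.5,interpolation=cv2.INTER_CUBIC))
E
```

```text
scene blue [257. 228.] 331 [601. 134.  58.] [549. 111.  53.] [669. 157.  63.]
scene blue [232. 250.] 1243 [564. 228.  56.] [491.  85.   9.] [677. 269.  64.]
scene orange [341. 171.] 41 [ 681. -155.  104.] [ 673. -168.   86.] [ 693. -147.  109.]
scene orange [386. 212.] 125 [ 521. -211.   57.] [ 497. -220.   15.] [ 536. -207.   77.]
scene orange [493. 229.] 249 [ 345. -440.   49.] [ 325. -449.    6.] [ 370. -433.   79.]
roof ((596.0214233398438, 185.40582275390625), (181.92559814453125, 139.18614196777344), 11.489112854003906) [55.93520686 58.14798806 60.49516361]
scene grey [250. 176.] 237 ((846.3889770507812, 57.016265869140625), (237.48374938964844, 125.15608215332031), 80.9453125)
scene grey [195. 179.] 117 ((904.3394165039062, 212.31512451171875), (53.37831497192383, 118.99916076660156), 14.605112075805664)
scene grey [295. 192.] 233 ((728.1671752929688, -35.66637420654297), (82.09486389160156, 108.33848571777344), 12.203346252441406)
scene grey [352. 232.] 295 ((505.45654296875, -106.08992767333984), (113.6443099975586, 133.94712829589844), 5.160214424133301)
scene grey [248. 26
[... 832 characters left out ...]
25), 9.94715690612793) [56.86100431 59.36955317 61.53531332]
side grey [265. 183.] 80 ((522.0218505859375, 180.41339111328125), (27.287500381469727, 88.1634521484375), 15.654091835021973)
side grey [405. 192.] 294 ((864.215087890625, -34.989654541015625), (67.87185668945312, 243.20164489746094), 51.60602569580078)
side grey [358. 205.] 133 ((711.1846313476562, -32.45555877685547), (103.6624526977539, 43.02034378051758), 81.63195037841797)
side grey [301. 239.] 408 ((506.1297302246094, -107.71992492675781), (111.46315002441406, 137.45359802246094), 5.4259843826293945)
side grey [451. 298.] 77 ((711.1785888671875, -436.8272399902344), (14.64213752746582, 55.58121871948242), 31.511913299560547)
```

View pics/crop1.png

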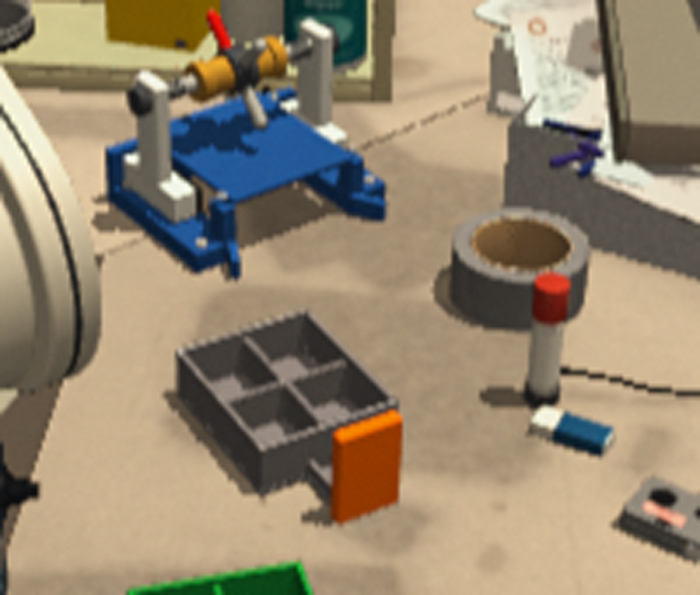

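The crop confirms it: grey tray with orange plate, its +x end pointing to the dock mouth. The red bar leans to the back, so the sleeve is at about 0.5–1 rad. I'll move above the plate for a closer wrist look.

```bash
cat >> h.py <<'E'
def tool(hy,tilt=0):  # pointing down, tool y at world heading hy (deg)
    a=np.radians(hy); y=np.array([np.cos(a),np.sin(a),0]); z=np.array([0,0,-1.]); return R.from_matrix(np.column_stack([np.cross(y,z),y,z]))
def plan(p,hy,s=None,frm=None):
    from rig import manip
    s=s or manip.state(); R0=R.from_rotvec(s['orientation']); p0=s['tcp_pos']
    if frm: p0,R0=np.array(frm[0]),tool(frm[1])
    sh=R0.inv().apply(np.array(p)-p0); tr=(R0.inv()*tool(hy)).as_rotvec()
    print("shift/200:",(sh/200).round(4),"turn/360:",(tr/2/np.pi).round(4),"dist",np.linalg.norm(sh).round(),"deg",np.degrees(np.linalg.norm(tr)).round(1))
E
python3 - <<'E'
from h import *
plan([500,-200,330],-80)
E
```

```text
shift/200: [ 2.2185 -1.5978 -0.4945] turn/360: [-0.0002 -0.      0.0075] dist 556.0 deg 2.7
```

Emit:
apply_moves(motion=[[1,-0.72,-0.3,0,0,0,1],[1,-0.72,-0.3,0,0,0,1],[1,-0.72,-0.3,0,0,0,1],[1,-0.72,-0.3,0,0,0,1],[1,-0.72,-0.3,0,0,0,1],[1,-0.72,-0.3,0,0,0,1]])

```text
clock: 0.7
tcp_pos: [303.8, -422.0, 292.6]
orientation: [3.121, 0.354, 0.003]
force: [-0.1, -0.5, -0.7]
opening: 85.4
grasp_force: 0.0
```

Emit:
apply_moves(motion=[[1,-0.72,-0.19,0,0,0,1],[1,-0.72,-0.19,0,0,0,1],[1,-0.72,-0.19,0,0,0,1],[1,-0.72,-0.19,0,0,0,1],[1,-0.72,-0.19,0,0,0,1],[1,-0.72,-0.19,0,0,0,1]])

```text
clock: 1.3
tcp_pos: [467.6, -237.5, 330.0]
orientation: [-3.121, -0.356, -0.004]
force: [-1.0, -1.0, 0.2]
opening: 85.2
grasp_force: 0.0
```

```bash
python3 - <<'E'
from h import *
from rig import manip,read_camera
import pickle
s=manip.state(); P=camera_params("wrist"); im,d=read_camera("wrist")
cv2.imwrite("pics/w1.png",im[...,::-1]); pickle.dump((im,d,P),open("w1.pkl","wb"))
print(s['clock'],s['tcp_pos'],s['joints'],s['force'])
print("cam centre",-R.from_rotvec(np.ravel(P['rvec'])).inv().apply(np.ravel(P['tvec'])),P)
E
```

```text
1.3 [ 467.62869958 -237.479291    330.03245244] [-4.93351976e-01  1.66826448e-01  1.74833233e+00  1.41271845e-03
  1.22458455e+00  8.50015419e-01] [-1.00824146 -1.04594507  0.15389091]
cam centre [ 540.58993098 -220.13426245  473.59993713] {'fov_y': 68.42021970157907, 'cx': 321.06836409237206, 'cy': 199.46944540320843, 'rvec': array([-2.26697503,  1.80221827,  0.27133461]), 'tvec': array([-336.10383096,  316.76553812,  593.0322724 ])}
```

View pics/w1.png

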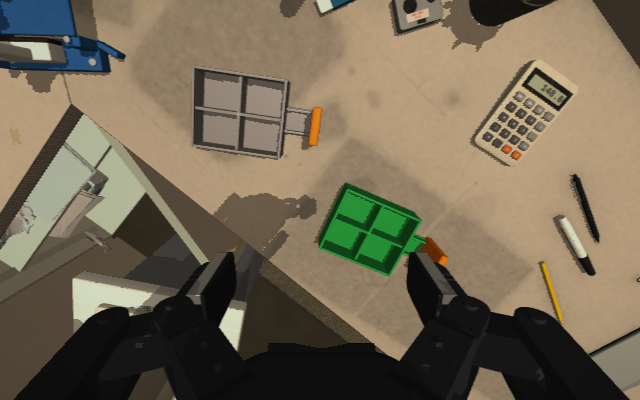

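The wrist view shows the grey tray at (240,112) with its plate at (315,127), and the green decoy at (370,228). The dock is cut off at upper left. I'll shift 200 mm towards the dock so both are in view and measure them together.

Emit:
apply_moves(motion=[[0,-1,-0.1,0,0,0,1],[0,-1,-0.1,0,0,0,1],[0,-1,-0.1,0,0,0,1],[0,-1,-0.1,0,0,0,1],[0,-1,-0.1,0,0,0,1],[0,-1,-0.1,0,0,0,1],[0,-1,-0.1,0,0,0,1]])

```text
clock: 2.05
tcp_pos: [420.3, -47.0, 349.0]
orientation: [3.122, 0.345, -0.001]
force: [0.2, 0.1, -0.6]
opening: 85.1
grasp_force: 0.0
```

```bash
python3 - <<'E'
from h import *
from rig import manip,read_camera
import pickle
s=manip.state(); P=camera_params("wrist"); im,d=read_camera("wrist")
cv2.imwrite("pics/w2.png",im[...,::-1]); pickle.dump((im,d,P),open("w2.pkl","wb"))
print(s['clock'],s['tcp_pos'])
W=cloud("",d,P)
hsv=cv2.cvtColor(im,cv2.COLOR_RGB2HSV); H,S,V=[hsv[...,i].astype(int) for i in range(3)]
ok=(d>0)&(W[...,0]>350)
def rect(nm,m):
    k,lab,st,c=cv2.connectedComponentsWithStats((ok&m).astype(np.uint8))
    for i in range(1,k):
        if st[i,4]>60:
            p=W[lab==i]; r=cv2.minAreaRect(p[:,:2].astype(np.float32)); print(nm,c[i].round(),st[i,4],np.round(r[0],1),np.round(r[1],1),round(r[2],2),np.median(p[:,2]).round(1))
Z=W[...,2]
rect("orange",(H>3)&(H<16)&(S>180)&(Z>65)); rect("rim",(S<70)&(abs(Z-42)<4))
b=(H>100)&(H<125)&(S>150)
rect("roof",b&(abs(Z-59)<4)); rect("runner",b&(abs(Z-20)<4)); rect("red",(S>190)&((H<4)|(H>176))); rect("table z",(abs(Z)<5)&(S>20))
E
```

```text
2.05 [420.32306936 -46.95277464 349.04054122]
orange [454. 120.] 179 [ 517.2 -215.4] [49. 10.] 3.55 73.2
orange [559. 252.] 180 [ 363.1 -447.3] [12.  26.7] 79.65 73.5
rim [376. 106.] 1004 [ 508.1 -106.7] [110. 130.] 4.86 42.5
roof [128.  16.] 232 [549.5 238.3] [34.4 11.8] 11.76 60.1
roof [192.  18.] 2949 [565.4 159.5] [ 41.3 109.7] 12.26 60.0
runner [214.  59.] 1183 [529.4 151.7] [ 39.1 159.2] 11.46 20.8
table z [359. 101.] 94528 [ 538.5 -100.2] [ 377.  1147.2] 0.0 0.8
table z [192.  37.] 111 [549.4 185.2] [ 3.2 93.2] 10.8 1.0
table z [354.  89.] 707 [532.5 -73.9] [48.5 57.8] 4.92 4.3
table z [395.  95.] 725 [ 537.8 -139. ] [48.4 53.7] 4.75 4.3
table z [349. 124.] 697 [479.2 -78.4] [49.  57.8] 4.7 4.3
table z [388. 130.] 657 [ 484.4 -143.4] [49.  53.7] 4.77 4.3
table z [474. 201.] 418 [ 401.2 -323.1] [38.  48.1] 79.44 4.3
table z [505. 215.] 385 [ 389.3 -385.6] [36.9 47.9] 78.49 4.1
table z [461. 222.] 166 [ 360.4 -314.8] [36.7 20.8] 87.42 4.2
```

View pics/w2.png

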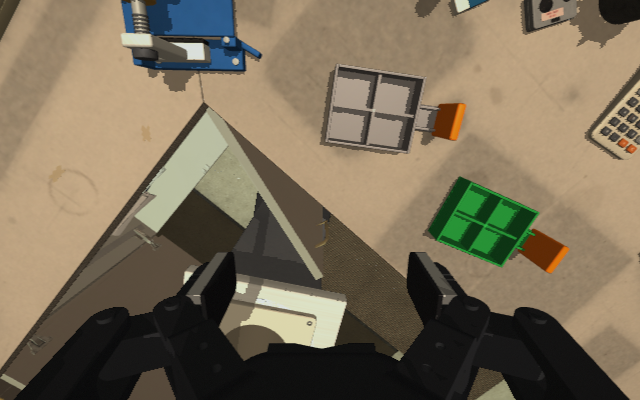

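The tray rim measures 110 × 130 mm at z=42.5, as it should: centre (508.1, -106.7), heading 94.9°. That puts the plate at (517.5, -217). The dock is still clipped at the top (190,30), so I'll move 160 mm along tool x for a full dock view.

Emit:
apply_moves(motion=[[0.8,-0.5,-0.1,0,0,0,1],[0.8,-0.5,-0.1,0,0,0,1],[0.8,-0.5,-0.1,0,0,0,1],[0.8,-0.5,-0.1,0,0,0,1],[0.8,-0.5,-0.1,0,0,0,1],[0.8,-0.5,-0.1,0,0,0,1]])

```text
clock: 2.7
tcp_pos: [554.9, 86.0, 368.1]
orientation: [3.122, 0.346, -0.004]
force: [-0.1, 0.1, -0.0]
opening: 85.9
grasp_force: 0.0
```

```bash
python3 - <<'E'
from h import *
from rig import manip,read_camera
import pickle
s=manip.state(); P=camera_params("wrist"); im,d=read_camera("wrist")
cv2.imwrite("pics/w3.png",im[...,::-1]); pickle.dump((im,d,P),open("w3.pkl","wb"))
print(s['clock'],s['tcp_pos'])
W=cloud("",d,P)
hsv=cv2.cvtColor(im,cv2.COLOR_RGB2HSV); H,S,V=[hsv[...,i].astype(int) for i in range(3)]
ok=(d>0)&(W[...,0]>350)
def rect(nm,m,mn=60):
    k,lab,st,c=cv2.connectedComponentsWithStats((ok&m).astype(np.uint8))
    for i in range(1,k):
        if st[i,4]>mn:
            p=W[lab==i]; r=cv2.minAreaRect(p[:,:2].astype(np.float32)); print(nm,c[i].round(),st[i,4],np.round(r[0],1),np.round(r[1],1),round(r[2],2),np.median(p[:,2]).round(1))
Z=W[...,2]
b=(H>100)&(H<125)&(S>150)
rect("rim",(S<70)&(abs(Z-42)<4),300)
rect("roof",b&(abs(Z-59)<4)); rect("runner",b&(abs(Z-20)<4)); rect("red",(S>190)&((H<4)|(H>176))&(Z>80),20); rect("upright",(S<60)&(abs(Z-138)<4),20)
r=W[ok&b&(abs(Z-59)<4)]; print("all roof",cv2.minAreaRect(r[:,:2].astype(np.float32)))
m=ok&(Z>80)&(S>190)&((H<4)|(H>176)); print("red pts",np.percentile(W[m],[2,50,98],axis=0).round(1) if m.any() else None)
E
```

```text
2.7 [554.91628338  85.95938158 368.10016598]
rim [ 48. 140.] 372 [478.3 525.2] [128.2  61.9] 20.81 43.4
rim [427. 207.] 778 [ 508.3 -106.6] [110.3 130.8] 4.82 42.2
roof [222.  85.] 598 [625.2 244.9] [55.7 29.4] 9.08 59.9
roof [284. 110.] 4605 [608.5 159.5] [125.3  92. ] 12.13 59.8
roof [226. 137.] 460 [556.5 230.2] [52.6 29.5] 12.78 59.8
runner [294.  55.] 518 [690.  168.2] [30.3 72.4] 10.98 20.8
runner [321.  66.] 88 [687.1 118. ] [ 7.4 28.1] 40.35 20.7
runner [319. 156.] 72 [551.9  89.4] [26.3  7.1] 73.94 20.6
runner [296. 164.] 328 [531.7 121.4] [28.2 45.8] 8.43 20.7
red [216. 113.] 278 [595.  221.3] [10.5 29.9] 12.4 153.6
upright [26.  6.] 115 [661.1 442.7] [ 4.3 22.8] 54.96 139.2
upright [21. 26.] 114 [639.3 450.4] [18.2  7.9] 5.0 139.9
upright [237.  36.] 501 [686.2 214.2] [23.5 34. ] 11.83 138.1
upright [233. 113.] 88 [598.3 204.9] [21.4 13.9] 5.51 140.6
upright [248. 113.] 143 [602.3 188.9] [20.4 14.4] 8.97 140.3
upright [245. 181.] 330 [514.9 179.1] [23.4 33.2] 11.11 138.0
all roof ((605.1017456054688, 183.67044067382812), (188.2125244140625, 140.6281280517578), 12.126764297485352)
red pts [[ 589.8 -149.8   90.7]
 [ 595.9  220.2  152.7]
 [ 684.8  234.4  163.2]]
```

View pics/w3.png

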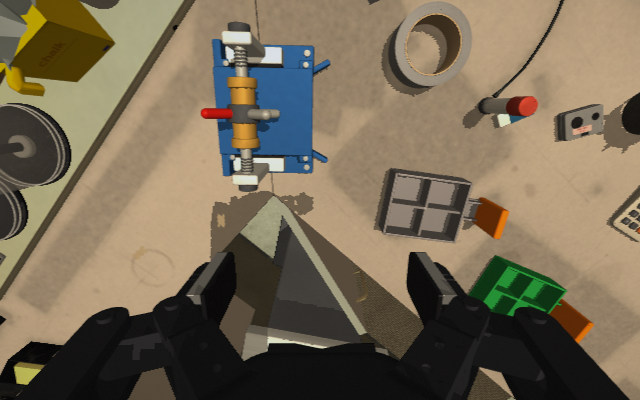

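The full dock is in view. The uprights' midpoint, the roof and the runners agree on origin (604.6, 177.7) and +x heading 101.8°. The red bar at (216,113) leans to the back at about 0.75 rad. Now I'll go to the plate.

```bash
python3 - <<'E'
from h import *
plan([517.5,-217,110],-85.2)
plan([517.5,-217,36],-85.2)
E
```

```text
shift/200: [-0.5068  1.4359  1.2927] turn/360: [0.0001 0.0004 0.0217] dist 399.0 deg 7.8
shift/200: [-0.5059  1.4358  1.6627] turn/360: [0.0001 0.0004 0.0217] dist 451.0 deg 7.8
```

Emit:
apply_moves(motion=[[-0.35,0.9,0.6,0,0,0,-0.06],[-0.35,0.9,0.6,0,0,0,-0.06],[-0.35,0.9,0.6,0,0,0,-0.06],[-0.35,0.9,0.6,0,0,0,-0.06],[-0.35,0.9,0.6,0,0,0,-0.06],[-0.35,0.9,0.6,0,0,0,-0.06]])

```text
clock: 3.35
tcp_pos: [522.5, -107.5, 247.2]
orientation: [-3.122, -0.338, 0.007]
force: [-0.4, 1.1, 0.0]
opening: 40.3
grasp_force: 0.0
```

Emit:
apply_moves(motion=[[-0.157,0.536,0.69,0,0,0.0217,-0.06],[-0.157,0.536,0.69,0,0,0.0217,-0.06],[-0.157,0.536,0.69,0,0,0.0217,-0.06],[-0.157,0.536,0.69,0,0,0.0217,-0.06],[-0.157,0.536,0.69,0,0,0.0217,-0.06],[-0.157,0.536,0.69,0,0,0.0217,-0.06],[-0.157,0.536,0.69,0,0,0.0217,-0.06]])

```text
clock: 4.05
tcp_pos: [519.6, -215.0, 113.0]
orientation: [3.138, 0.135, 0.004]
force: [-0.3, 0.6, -0.4]
opening: 40.6
grasp_force: 0.0
```

```bash
python3 - <<'E'
from h import *
plan([517.5,-217,36],-85.2)
E
```

```text
shift/200: [-0.0122  0.0086  0.3852] turn/360: [ 0.0002 -0.0004  0.0003] dist 77.0 deg 0.2
```

Emit:
apply_moves(motion=[[-0.01,0.005,0.38,0,0,0,-0.06],[-0.01,0.005,0.38,0,0,0,-0.06],[-0.01,0.005,0.38,0,0,0,-0.06],[-0.01,0.005,0.38,0,0,0,-0.5],[-0.01,0.005,0.38,0,0,0,-0.8],[-0.01,0.005,0.38,0,0,0,-1],[-0.01,0.005,0.38,0,0,0,-1],[-0.01,0.005,0.38,0,0,0,-1],[-0.01,0.005,0.38,0,0,0,-1]], squeeze=40)

```text
clock: 4.95
tcp_pos: [518.5, -216.8, 37.6]
orientation: [3.137, 0.134, 0.006]
force: [0.6, 3.1, 7.7]
opening: 11.5
grasp_force: 41.3
```

```bash
python3 - <<'E'
from h import *
from rig import manip
s=manip.state(); print(s['clock'],s['tcp_pos'],s['opening'],s['grasp_force'],s['force'], R.from_rotvec(s['orientation']).as_matrix().round(3).tolist())
o=np.array([604.6,177.7]); a=np.radians(101.8); ux=np.array([np.cos(a),np.sin(a)])
for x in(-200-111,-140-111,-111):
    p=o+x*ux; print(x,p.round(1)); plan([*p,36.5],-78.2)
E
```

```text
4.95 [ 518.53680147 -216.8054759    37.59984421] 11.500789525414401 41.32274150848389 [0.59848646 3.06871983 7.65672664] [[0.996, 0.085, 0.004], [0.085, -0.996, -0.001], [0.004, 0.002, -1.0]]
-311 [ 668.2 -126.7]
shift/200: [ 0.784  -0.3849  0.0078] turn/360: [ 0.0003 -0.0006 -0.0192] dist 175.0 deg 6.9
-251 [655.9 -68. ]
shift/200: [ 0.7479 -0.6827  0.0072] turn/360: [ 0.0003 -0.0006 -0.0192] dist 203.0 deg 6.9
-111 [627.3  69. ]
shift/200: [ 0.6637 -1.3777  0.0058] turn/360: [ 0.0003 -0.0006 -0.0192] dist 306.0 deg 6.9
```

```bash
python3 - <<'E'
from h import *
import pickle
im,d,P=pickle.load(open("w3.pkl","rb")); W=cloud("",d,P)
o=np.array([604.6,177.7]); a=np.radians(101.8); ux=np.array([np.cos(a),np.sin(a)]); uy=np.array([-ux[1],ux[0]])
sub=np.zeros((400,640),bool); sub[0:90,380:480]=1
t=W[sub&(d>0)&(abs(W[...,2]-48)<3)]; c,r=cv2.minEnclosingCircle(t[:,:2].astype(np.float32)); c=np.array(c)
print("tape",c,r,"dock",(c-o)@ux,(c-o)@uy)
for nm,b in(("glue+eraser",(85,130,470,545)),):
    sub[:]=0; sub[b[0]:b[1],b[2]:b[3]]=1
    for lo,hi in((4,18),(18,90),(98,112)):
        p=W[sub&(d>0)&(W[...,2]>lo)&(W[...,2]<hi)]
        if len(p): print(nm,lo,p.min(0).round(),p.max(0).round())
E
```

```text
tape [746.02716064 -33.59209061] 54.534488677978516 dock -235.7482329731687 -95.23003712562581
glue+eraser 4 [ 664. -236.    4.] [ 705. -147.   18.]
glue+eraser 18 [ 677. -172.   18.] [ 725. -148.   90.]
glue+eraser 98 [ 677. -173.   98.] [ 703. -148.  110.]
```

Straight insertion would catch the tape, which stands at dock frame (-236,-95). The tray's present yaw of -7° swings its rear clear, so I'll enter skewed and straighten in the mouth.

```bash
cat >> h.py <<'E'
O=np.array([604.6,177.7]); A=np.radians(101.8); UX=np.array([np.cos(A),np.sin(A)]); UY=np.array([-UX[1],UX[0]])
def d2w(x,y): return O+x*UX+y*UY
def traypath(T0,wp,z,s=None):
    """T0=(lat) TCP offset in tray y; wp list of (x,y,psi) tray poses in dock"""
    for x,y,ps in wp:
        c,sn=np.cos(ps),np.sin(ps); q=d2w(x-111*c-T0*sn,y-111*sn+T0*c)
        print((x,y,ps),end=' '); plan([*q,z],np.degrees(A+ps)-180,s)
E
python3 - <<'E'
from h import *
from rig import manip
s=manip.state(); h=np.radians(94.87); u=np.array([np.cos(h),np.sin(h)]); v=np.array([-u[1],u[0]])
rel=s['tcp_pos'][:2]-np.array([508.2,-106.7]); print("tcp in tray",rel@u,rel@v)
traypath(rel@v,[(-259,152.6,-.121),(-215,85,-.14),(-172,12,-.15),(-124,8.5,-.12)],37.6,s)
E
```

```text
tcp in tray -110.58552743871755 -0.9520551215778241
(-259, 152.6, -0.121) shift/200: [-0.0002  0.0037  0.    ] turn/360: [ 0.0002 -0.0006  0.0001] dist 1.0 deg 0.2
(-215, 85, -0.14) shift/200: [ 0.2983 -0.2553  0.0007] turn/360: [ 0.0002 -0.0006  0.0031] dist 79.0 deg 1.1
(-172, 12, -0.15) shift/200: [ 0.6293 -0.5128  0.0015] turn/360: [ 0.0002 -0.0006  0.0047] dist 162.0 deg 1.7
(-124, 8.5, -0.12) shift/200: [ 0.6344 -0.753   0.0012] turn/360: [ 0.0002 -0.0006 -0.0001] dist 197.0 deg 0.2
```

Emit:
apply_moves(motion=[[0.1,-0.085,-0.002,0,0,0.001,-1],[0.2,-0.17,-0.002,0,0,0.002,-1],[0.3,-0.255,-0.002,0,0,0.003,-1],[0.41,-0.34,-0.002,0,0,0.0036,-1],[0.52,-0.427,-0.002,0,0,0.0042,-1],[0.629,-0.513,-0.002,0,0,0.0047,-1],[0.629,-0.513,-0.002,0,0,0.0047,-1],[0.629,-0.513,-0.002,0,0,0.0047,-1]], squeeze=60)

```text
clock: 5.75
tcp_pos: [635.8, -103.0, 37.7]
orientation: [3.14, 0.088, 0.008]
force: [4.3, 6.7, 7.2]
opening: 11.2
grasp_force: 60.1
```

```bash
python3 - <<'E'
from h import *
from rig import manip,read_camera
s=manip.state(); print(s['clock'],s['tcp_pos'],s['force'],s['opening'])
im,d=read_camera("side"); W=cloud("side",d); cv2.imwrite("pics/s2.png",cv2.resize(im[130:300,220:420,::-1],None,fx=3.5,fy=3.5))
hsv=cv2.cvtColor(im,cv2.COLOR_RGB2HSV); S=hsv[...,1]
for n,(b) in {"tray":(200,290,260,400)}.items():
    m=np.zeros((400,640),bool); m[150:290,270:400]=1; m&=(S<60)&(W[...,2]>37)&(W[...,2]<47)&(d>0)
    k,lab,st,c=cv2.connectedComponentsWithStats(m.astype(np.uint8))
    for i in range(1,k):
        if st[i,4]>40: print(c[i],st[i,4],cv2.minAreaRect(W[lab==i][:,:2].astype(np.float32)))
print("expected",d2w(-172,12))
traypath(-.95,[(-172,12,-.15),(-148,10.5,-.13),(-124,8.5,-.12),(-110,4,-.05),(-90,1,-.01),(-70,0,0)],37.4,s)
E
```

```text
5.75 [ 635.75796712 -103.00827628   37.66751858] [4.34235145 6.70125199 7.21302099] 11.211951097775477
[382.1588785  185.89719626] 107 ((820.25830078125, 19.47011947631836), (12.253875732421875, 110.19284057617188), 36.732452392578125)
[315.15740741 204.24074074] 216 ((624.1021118164062, 7.782817840576172), (110.27371978759766, 138.76919555664062), 1.3230538368225098)
expected [628.02691225   6.88085651]
(-172, 12, -0.15) shift/200: [-0.0031  0.0043  0.0013] turn/360: [ 0.     -0.0008  0.0001] dist 1.0 deg 0.3
(-148, 10.5, -0.13) shift/200: [-0.0025 -0.1157  0.0013] turn/360: [ 0.0001 -0.0008 -0.0031] dist 23.0 deg 1.2
(-124, 8.5, -0.12) shift/200: [-0.005  -0.2361  0.0012] turn/360: [ 0.0001 -0.0008 -0.0047] dist 47.0 deg 1.7
(-110, 4, -0.05) shift/200: [ 0.0456 -0.3115  0.0015] turn/360: [ 0.0001 -0.0008 -0.0159] dist 63.0 deg 5.7
(-90, 1, -0.01) shift/200: [ 0.0675 -0.4154  0.0016] turn/360: [ 0.0001 -0.0008 -0.0222] dist 84.0 deg 8.0
(-70, 0, 0) shift/200: [ 0.0631 -0.5159  0.0015] turn/360: [ 0.0001 -0.0008 -0.0238] dist 104.0 deg 8.6
```

View pics/s2.png

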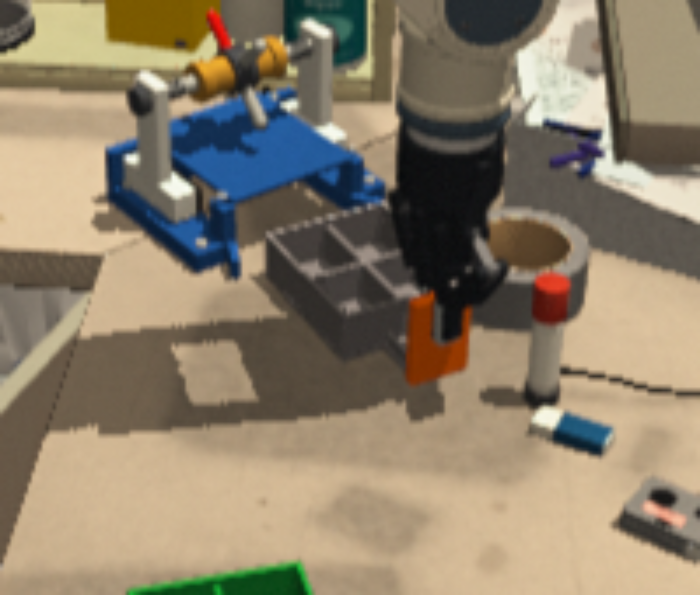

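The tray is held by its plate at the crop's (435,335), in front of the mouth and just clear of the tape. Measured and expected positions agree within 2 mm. Now I'll enter and straighten.

Emit:
apply_moves(motion=[[-0.003,-0.055,0,0,0,-0.0015,-1],[-0.003,-0.115,0,0,0,-0.003,-1],[-0.005,-0.175,0,0,0,-0.004,-1],[-0.005,-0.236,0,0,0,-0.0047,-1],[0.02,-0.275,0,0,0,-0.01,-1],[0.045,-0.312,0,0,0,-0.016,-1],[0.057,-0.363,0,0,0,-0.019,-1],[0.067,-0.415,0,0,0,-0.022,-1],[0.065,-0.466,0,0,0,-0.0235,-1],[0.063,-0.516,0,0,0,-0.024,-1]])

```text
clock: 6.8
tcp_pos: [641.2, -1.8, 37.7]
orientation: [3.123, 0.324, 0.005]
force: [0.7, -8.5, 8.3]
opening: 11.4
grasp_force: 60.4
```

```bash
python3 - <<'E'
from h import *
from rig import manip
s=manip.state(); print(s['clock'],s['tcp_pos'],s['force'],s['ft_torque'],s['opening'],s['grasp_force'])
f=s['force'][:2]; print("force dock x,y",f@UX,f@UY)
traypath(-.95,[(-70,0,0),(-40,0,0),(-5,0,0),(0,0,0)],37.4,s)
E
```

```text
6.8 [641.22219413  -1.82793088  37.65704049] [ 0.74235699 -8.51245154  8.25633898] [-0.99231431 -0.15175734  0.05974622] 11.37853793444615 60.40619909763336
force dock x,y -8.484370288579461 1.0140936841483332
(-70, 0, 0) shift/200: [ 0.0091 -0.0111  0.0013] turn/360: [ 0.0004 -0.0005  0.0001] dist 3.0 deg 0.2
(-40, 0, 0) shift/200: [ 0.0092 -0.1611  0.0009] turn/360: [ 0.0004 -0.0005  0.0001] dist 32.0 deg 0.2
(-5, 0, 0) shift/200: [ 0.0093 -0.3361  0.0004] turn/360: [ 0.0004 -0.0005  0.0001] dist 67.0 deg 0.2
(0, 0, 0) shift/200: [ 0.0094 -0.3611  0.0004] turn/360: [ 0.0004 -0.0005  0.0001] dist 72.0 deg 0.2
```

Emit:
apply_moves(motion=[[0.002,-0.08,0,0,0,0,-1],[0.003,-0.16,0,0,0,0,-1],[0.003,-0.23,0,0,0,0,-1],[0.003,-0.29,0,0,0,0,-1],[0.003,-0.31,0,0,0,0,-1],[0.003,-0.33,0,0,0,0,-1],[0.003,-0.335,0,0,0,0,-1]])

```text
clock: 7.5
tcp_pos: [628.0, 64.1, 37.6]
orientation: [3.123, 0.324, 0.005]
force: [2.2, -8.5, 9.3]
opening: 11.2
grasp_force: 60.5
```

```bash
python3 - <<'E'
from h import *
from rig import manip
s=manip.state(); f=s['force'][:2]; print("force dock x,y",f@UX,f@UY); r=s['tcp_pos'][:2]-O; print("tcp dock",r@UX,r@UY)
traypath(-.95,[(0,0,0)],37.4,s)
E
```

```text
force dock x,y -8.812612056197882 -0.4276995359736214
tcp dock -116.03533535900252 0.2942579693250168
(0, 0, 0) shift/200: [ 0.0062 -0.0252  0.0011] turn/360: [ 0.0003 -0.0004  0.0002] dist 5.0 deg 0.2
```

Emit:
apply_moves(motion=[[0,-0.008,0,0,0,0,-1],[0,-0.014,0,0,0,0,-1],[0,-0.02,0,0,0,0,-1],[0,-0.025,0,0,0,0,-1],[0,-0.025,0,0,0,0,-1]])

```text
clock: 8.0
tcp_pos: [627.1, 68.3, 37.6]
orientation: [3.123, 0.324, 0.005]
force: [0.9, -8.1, 8.9]
opening: 11.1
grasp_force: 60.6
```

Emit:
apply_moves(motion=[[0,-0.005,0,0,0,0,-1],[0,-0.01,0,0,0,0,-1],[0,-0.01,0,0,0,0,-1]])

```text
clock: 8.3
tcp_pos: [626.8, 68.4, 37.6]
orientation: [3.121, 0.323, 0.004]
force: [2.9, -18.7, 8.8]
opening: 11.3
grasp_force: 60.7
```

The force rose from 8 to 19 N with TCP at dock x=-111.5, so the tray is home. I'll release and rise.

Emit:
apply_moves(motion=[[0,0.007,0,0,0,0,-1],[0,0.007,0,0,0,0,-0.4],[0,0.007,0,0,0,0,-0.2],[0,0.007,0,0,0,0,-0.2],[0,0.007,-0.2,0,0,0,-0.2],[0,0.007,-0.4,0,0,0,-0.2],[0,0.007,-0.6,0,0,0,-0.6],[0,0.007,-0.8,0,0,0,-1],[0,0.007,-0.95,0,0,0,-1],[0,0.007,-0.95,0,0,0,-1]])

```text
clock: 9.3
tcp_pos: [628.2, 71.9, 230.6]
orientation: [3.125, 0.325, 0.012]
force: [0.6, 0.1, 0.4]
opening: -0.3
grasp_force: 0.0
```

```bash
python3 - <<'E'
from h import *
from rig import manip,read_camera
import pickle
s=manip.state(); print(s['clock'],s['tcp_pos'],s['opening'],s['force'])
for n in("wrist","side"):
    P=camera_params(n); im,d=read_camera(n); W=cloud(n,d,P); hsv=cv2.cvtColor(im,cv2.COLOR_RGB2HSV); H,S=hsv[...,0].astype(int),hsv[...,1]
    pickle.dump((im,d,P),open(n+"4.pkl","wb"))
    D=(W[...,:2]-O)@np.column_stack([UX,UY]); Z=W[...,2]; near=(d>0)&(abs(D).max(-1)<180)
    m=near&(H>3)&(H<16)&(S>180)&(Z>66)&(Z<80)&(D[...,0]<-80); print(n,"plate top",m.sum(), D[m].min(0) if m.any() else 0,D[m].max(0) if m.any() else 0)
    x,y,z=D[...,0]-20,D[...,1],Z-122
    m=near&(abs(y)<4)&(abs(x)<60)&(z>-10)&(np.hypot(x,z)>26)&(np.hypot(x,z)<60)
    a=np.arctan2(x,z)[m]; hb=np.histogram(a,bins=np.arange(-1.8,1.9,.1)); print([(round(e,1),int(c)) for e,c in zip(hb[1],hb[0]) if c])
    rr=m&(S>190)&((H<4)|(H>176)); print("red",rr.sum(),np.median(np.arctan2(x,z)[rr]) if rr.any() else 0, np.median(D[rr],0) if rr.any() else 0)
P0=d2w(20-85,0); plan([*P0,215],-78.2)
E
```

```text
9.3 [628.2073286   71.90824465 230.63355308] -0.34437890179361996 [0.55563847 0.12869404 0.44761438]
wrist plate top 260 [-116.36522379  -23.25067137] [-105.67617299   25.71682434]
[(np.float64(-0.9), 26), (np.float64(-0.8), 79), (np.float64(-0.7), 121), (np.float64(-0.6), 36), (np.float64(0.5), 77), (np.float64(0.6), 314), (np.float64(0.7), 56), (np.float64(0.8), 1)]
red 445 0.6501487599943145 [45.14371692 -0.47574257]
side plate top 62 [-122.46874161  -20.60280115] [-104.42924839   29.82037034]
[(np.float64(-1.0), 2), (np.float64(-0.9), 5), (np.float64(-0.8), 4), (np.float64(-0.7), 1), (np.float64(0.5), 3), (np.float64(0.6), 5), (np.float64(0.7), 8), (np.float64(0.8), 1)]
red 12 0.6807035570109506 [47.29528721  0.70557476]
shift/200: [ 0.0056 -0.2159  0.055 ] turn/360: [ 0.     -0.0001  0.0002] dist 45.0 deg 0.1
```

Tray plate is centred at dock x=-111, so it is home. The red bar is at about 0.77 rad and a steel bar at about -0.8. With the fingers closed I'll push the steel bar from the mouth side at z=150.

Emit:
apply_moves(motion=[[0.005,-0.215,0.2,0,0,0,-1],[0.005,-0.215,0.4,0,0,0,-1],[0.005,-0.215,0.4,0,0,0,-1],[0.005,-0.215,0.4,0,0,0,-1]])

```text
clock: 9.8
tcp_pos: [616.7, 113.4, 144.1]
orientation: [3.124, 0.325, -0.007]
force: [0.4, 0.1, -0.1]
opening: -0.1
grasp_force: 0.0
```

```bash
cat > st.py <<'E'
from h import *
from rig import manip
s=manip.state(); r=s['tcp_pos'][:2]-O; f=s['force']; fx=f[:2]@UX
print("t",s['clock'],"tcp dock",(r@UX).round(1),(r@UY).round(1),s['tcp_pos'][2].round(1),"F dock",fx.round(2),(f[:2]@UY).round(2),f[2].round(2))
E
cat > bars.py <<'E'
from st import *
from rig import read_camera
n="wrist"; P=camera_params(n); im,d=read_camera(n); W=cloud(n,d,P); hsv=cv2.cvtColor(im,cv2.COLOR_RGB2HSV); H,S=hsv[...,0].astype(int),hsv[...,1]
D=(W[...,:2]-O)@np.column_stack([UX,UY]); x,y,z=D[...,0]-20,D[...,1],W[...,2]-122
q=np.hypot(x,z); m=(d>0)&(abs(y)<5)&(q>26)&(q<58)&(z>-20)&(S<60)|((d>0)&(abs(y)<5)&(q>26)&(q<58)&(S>190))
a=np.arctan2(x,z)[m]; hb=np.histogram(a,bins=np.arange(-1.8,1.9,.1)); print([(round(float(e),1),int(c)) for e,c in zip(hb[1],hb[0]) if c])
E
python3 st.py; python3 -c "
from h import *
plan([*d2w(26,0),150],-78.2)"
```

```text
t 9.8 tcp dock -65.4 1.3 144.1 F dock 0.06 -0.42 -0.11
shift/200: [ 0.007  -0.457  -0.0295] turn/360: [-0.      0.0007  0.0002] dist 92.0 deg 0.3
```

Emit:
apply_moves(motion=[[0.006,-0.06,-0.02,0,0,0,-1],[0.006,-0.11,-0.02,0,0,0,-1],[0.006,-0.16,-0.02,0,0,0,-1],[0.006,-0.2,-0.02,0,0,0,-1]])

```text
clock: 10.2
tcp_pos: [612.9, 150.6, 152.8]
orientation: [3.118, 0.328, 0.007]
force: [0.4, -36.0, 30.1]
opening: -0.0
grasp_force: 22.2
```

```bash
python3 st.py;  python3 -c "
from h import *
plan([*d2w(26,0),150],-78.2)"
```

```text
t 10.2 tcp dock -28.3 -2.6 152.8 F dock -35.32 6.97 30.14
shift/200: [-0.0121 -0.2715  0.012 ] turn/360: [ 0.0011 -0.0006  0.0006] dist 54.0 deg 0.5
```

The force (-35, +30) lies along the bar, so the fingertip has jammed on it by friction. I'll back off, then push along the bar's arc instead of straight.

Emit:
apply_moves(motion=[[0,0.04,-0.01,0,0,0,-1],[-0.008,0.06,-0.01,0,0,0,-1],[-0.008,0.06,-0.01,0,0,0,-1],[-0.008,0.06,-0.01,0,0,0,-1],[-0.008,0.06,-0.01,0,0,0,-1]])

```text
clock: 10.7
tcp_pos: [611.7, 141.3, 151.5]
orientation: [-3.125, -0.324, 0.001]
force: [-0.0, -0.2, 0.5]
opening: 0.1
grasp_force: 0.0
```

```bash
python3 bars.py;  cat > arc.py <<'E'
from st import *
import sys
def xz(t,dz=8):
    z=122+49*np.cos(t)-dz
    x=20+49*np.sin(t)-20.5 if t<=0 else 20+(z-122)*np.tan(t)-6/np.cos(t)-14.5
    return x,z
def arc(ts,dz=8):
    for t in ts: x,z=xz(t,dz); print(round(t,2),(round(x,1),round(z,1)),end=' '); plan([*d2w(x,0),z],-78.2,s)
E
python3 -c "
from arc import *
arc([-.7,-.6,-.45,-.3,-.15,0,.2,.4,.6,.8])"
```

```text
t 10.7 tcp dock -37.1 0.5 151.5 F dock -0.21 0.09 0.55
[(-0.9, 4), (-0.8, 105), (-0.7, 316), (-0.6, 307), (-0.5, 23), (0.5, 10), (0.6, 344), (0.7, 644), (0.8, 58)]
t 10.75 tcp dock -37.1 0.5 151.5 F dock 0.36 -0.67 -0.3
-0.7 (np.float64(-32.1), np.float64(151.5)) shift/200: [ 0.0026 -0.0252 -0.0001] turn/360: [-0.      0.0001  0.0002] dist 5.0 deg 0.1
-0.6 (np.float64(-28.2), np.float64(154.4)) shift/200: [ 0.0027 -0.0447 -0.0149] turn/360: [-0.      0.0001  0.0002] dist 9.0 deg 0.1
-0.45 (np.float64(-21.8), np.float64(158.1)) shift/200: [ 0.0027 -0.0764 -0.0333] turn/360: [-0.      0.0001  0.0002] dist 17.0 deg 0.1
-0.3 (np.float64(-15.0), np.float64(160.8)) shift/200: [ 0.0027 -0.1106 -0.0468] turn/360: [-0.      0.0001  0.0002] dist 24.0 deg 0.1
-0.15 (np.float64(-7.8), np.float64(162.4)) shift/200: [ 0.0027 -0.1464 -0.055 ] turn/360: [-0.      0.0001  0.0002] dist 31.0 deg 0.1
0 (np.float64(-0.5), np.float64(163.0)) shift/200: [ 0.0028 -0.183  -0.0577] turn/360: [-0.      0.0001  0.0002] dist 38.0 deg 0.1
0.2 (np.float64(7.5), np.float64(162.0)) shift/200: [ 0.0028 -0.223  -0.0528] turn/360: [-0.      0.0001  0.0002] dist 46.0 deg 0.1
0.4 (np.float64(14.7), np.float64(159.1)) shift/200: [ 0.0028 -0.2589 -0.0384] turn/360: [-0.      0.0001  0.0002] dist 52.0 deg 0.1
0.6 (np.float64(20.4), np.float64(154.4)) shift/200: [ 0.0029 -0.2876 -0.0149] turn/360: [-0.      0.0001  0.0002] dist 58.0 deg 0.1
0.8 (np.float64(23.8), np.float64(148.1)) shift/200: [ 0.0029 -0.3045  0.0166] turn/360: [-0.      0.0001  0.0002] dist 61.0 deg 0.1
```

Emit:
apply_moves(motion=[[0.003,-0.025,0,0,0,0,-1],[0.003,-0.045,-0.016,0,0,0,-1],[0.003,-0.076,-0.035,0,0,0,-1],[0.003,-0.11,-0.049,0,0,0,-1],[0.003,-0.146,-0.057,0,0,0,-1],[0.003,-0.183,-0.059,0,0,0,-1]])

```text
clock: 11.35
tcp_pos: [605.5, 175.5, 166.4]
orientation: [3.122, 0.325, 0.002]
force: [-7.6, -12.6, 26.3]
opening: 0.2
grasp_force: 11.6
```

```bash
python3 bars.py
```

```text
t 11.35 tcp dock -2.4 -0.4 166.4 F dock -10.79 10.03 26.26
[(-1.8, 1), (-1.7, 113), (-1.6, 377), (-1.5, 65), (-1.4, 1), (-0.4, 9), (-0.3, 60), (-0.2, 72), (-0.1, 182), (0.0, 18), (1.1, 50), (1.2, 411), (1.3, 170), (1.4, 1)]
```

Emit:
apply_moves(motion=[[0,0,-0.015,0,0,0,-1],[0,-0.03,-0.012,0,0,0,-1],[0,-0.06,0,0,0,0,-1],[0,-0.085,0.018,0,0,0,-1],[0,-0.105,0.036,0,0,0,-1],[0,-0.12,0.06,0,0,0,-1],[0,-0.122,0.066,0,0,0,-1]])

```text
clock: 12.1
tcp_pos: [601.5, 201.7, 152.5]
orientation: [-3.124, -0.325, -0.007]
force: [0.7, -2.5, 7.5]
opening: 0.1
grasp_force: 3.5
```

```bash
python3 bars.py
```

```text
t 12.1 tcp dock 24.1 -1.9 152.5 F dock -2.58 -0.21 7.55
[(-1.1, 23), (-1.0, 398), (-0.9, 463), (-0.8, 23), (0.4, 284), (0.5, 134), (0.6, 11)]
```

Emit:
apply_moves(motion=[[0.005,-0.02,0.015,0,0,0,-1],[0.005,-0.035,0.022,0,0,0,-1],[0.005,-0.035,0.022,0,0,0,-1],[0.005,0,-0.15,0,0,0,-1],[0.005,0.1,-0.25,0,0,0,-1],[0.005,0.25,-0.25,0,0,0,-1],[0.005,0.37,-0.2,0,0,0,-1],[0.005,0.37,0,0,0,0,-1],[0.005,0.37,0.01,0,0,0,-1],[0.005,0.37,0.01,0,0,0,-1]])

```text
clock: 13.15
tcp_pos: [615.4, 129.0, 147.8]
orientation: [-3.125, -0.324, 0.004]
force: [0.1, -0.3, 0.3]
opening: -0.2
grasp_force: 0.0
```

```bash
python3 bars.py;python3 -c "
from arc import *
arc([-.7,-.5,-.25,0,.2,.3])"
```

```text
t 13.15 tcp dock -49.9 -0.6 147.8 F dock -0.35 -0.06 0.32
[(-1.0, 2), (-0.9, 94), (-0.8, 311), (-0.7, 356), (-0.6, 40), (0.4, 7), (0.5, 331), (0.6, 755), (0.7, 91)]
t 13.2 tcp dock -49.7 -1.6 149.0 F dock -0.55 0.69 0.32
-0.7 (np.float64(-32.1), np.float64(151.5)) shift/200: [-0.0078 -0.0884 -0.0125] turn/360: [-0.     -0.      0.0002] dist 18.0 deg 0.1
-0.5 (np.float64(-24.0), np.float64(157.0)) shift/200: [-0.0077 -0.1288 -0.0401] turn/360: [-0.     -0.      0.0002] dist 27.0 deg 0.1
-0.25 (np.float64(-12.6), np.float64(161.5)) shift/200: [-0.0076 -0.1856 -0.0624] turn/360: [-0.     -0.      0.0002] dist 39.0 deg 0.1
0 (np.float64(-0.5), np.float64(163.0)) shift/200: [-0.0076 -0.2462 -0.07  ] turn/360: [-0.     -0.      0.0002] dist 51.0 deg 0.1
0.2 (np.float64(7.5), np.float64(162.0)) shift/200: [-0.0075 -0.2862 -0.0651] turn/360: [-0.     -0.      0.0002] dist 59.0 deg 0.1
0.3 (np.float64(11.2), np.float64(160.8)) shift/200: [-0.0075 -0.3049 -0.0591] turn/360: [-0.     -0.      0.0002] dist 62.0 deg 0.1
```

Emit:
apply_moves(motion=[[-0.005,-0.05,-0.01,0,0,0,-1],[-0.007,-0.085,-0.015,0,0,0,-1],[-0.007,-0.107,-0.035,0,0,0,-1],[-0.007,-0.129,-0.052,0,0,0,-1],[-0.007,-0.157,-0.065,0,0,0,-1],[-0.007,-0.186,-0.077,0,0,0,-1],[-0.007,-0.216,-0.084,0,0,0,-1],[-0.007,-0.246,-0.086,0,0,0,-1],[-0.007,-0.265,-0.084,0,0,0,-1]])

```text
clock: 14.1
tcp_pos: [605.7, 177.4, 171.3]
orientation: [3.119, 0.325, 0.006]
force: [-12.0, -21.1, 46.3]
opening: 0.1
grasp_force: 22.6
```

```bash
python3 bars.py;python3 -c "
from arc import *
arc([.1,.2,.3,.4,.5])"
```

```text
t 14.1 tcp dock -0.5 -1.0 171.3 F dock -18.22 16.09 46.26
[(-1.8, 132), (-1.7, 293), (-1.6, 49), (-0.5, 4), (-0.4, 19), (-0.3, 6), (-0.2, 117), (-0.1, 36), (1.0, 48), (1.1, 429), (1.2, 165), (1.3, 3)]
t 14.15 tcp dock 0.2 -1.1 171.6 F dock -15.6 14.71 39.65
0.1 (np.float64(3.6), np.float64(162.8)) shift/200: [-0.0055 -0.0172  0.0443] turn/360: [ 0.0008 -0.0006  0.0003] dist 10.0 deg 0.4
0.2 (np.float64(7.5), np.float64(162.0)) shift/200: [-0.0054 -0.0369  0.0478] turn/360: [ 0.0008 -0.0006  0.0003] dist 12.0 deg 0.4
0.3 (np.float64(11.2), np.float64(160.8)) shift/200: [-0.0054 -0.0556  0.0538] turn/360: [ 0.0008 -0.0006  0.0003] dist 16.0 deg 0.4
0.4 (np.float64(14.7), np.float64(159.1)) shift/200: [-0.0054 -0.073   0.0621] turn/360: [ 0.0008 -0.0006  0.0003] dist 19.0 deg 0.4
0.5 (np.float64(17.8), np.float64(157.0)) shift/200: [-0.0054 -0.0885  0.0727] turn/360: [ 0.0008 -0.0006  0.0003] dist 23.0 deg 0.4
```

The finger is riding near the bar's tip end (46 N up). I'll back off, go lower to z=155, and push flat now that the bar is near upright.

Emit:
apply_moves(motion=[[0,0.04,0,0,0,0,-1],[0.003,0.08,0,0,0,0,-1],[0.003,0.08,0.03,0,0,0,-1],[0.003,0.08,0.054,0,0,0,-1],[0.003,0.08,0.054,0,0,0,-1],[0.003,0.08,0.054,0,0,0,-1]])

```text
clock: 14.75
tcp_pos: [607.3, 164.9, 153.5]
orientation: [3.125, 0.325, -0.002]
force: [0.3, 0.3, 0.5]
opening: 0.4
grasp_force: 0.0
```

```bash
python3 bars.py
```

```text
t 14.75 tcp dock -13.1 -0.0 153.5 F dock 0.22 -0.34 0.51
[(-1.8, 70), (-1.7, 429), (-1.6, 101), (-0.5, 4), (-0.4, 105), (-0.3, 221), (-0.2, 261), (-0.1, 46), (1.0, 33), (1.1, 414), (1.2, 317), (1.3, 7)]
```

Emit:
apply_moves(motion=[[0,-0.015,-0.005,0,0,0,-1],[0,-0.035,-0.01,0,0,0,-1],[0,-0.05,-0.013,0,0,0,-1],[0,-0.065,-0.013,0,0,0,-1],[0,-0.08,-0.012,0,0,0,-1],[0,-0.095,-0.01,0,0,0,-1],[0,-0.105,-0.01,0,0,0,-1]])

```text
clock: 15.5
tcp_pos: [603.8, 185.1, 157.3]
orientation: [3.124, 0.324, 0.001]
force: [0.3, -6.1, 4.2]
opening: -0.1
grasp_force: 3.0
```

```bash
cat >> st.py <<'E'
xr=r@UX+14.5-20; zr=s['tcp_pos'][2]-122
print("edge contact: torque",(( -fx*zr+f[2]*xr)/1000).round(3),"theta est",(np.arctan2(xr,zr)+np.arcsin(6/np.hypot(xr,zr))).round(3))
E
python3 bars.py
```

```text
t 15.5 tcp dock 7.4 -0.7 157.3 F dock -5.98 0.96 4.15
edge contact: torque 0.219 theta est 0.225
[(-1.5, 3), (-1.4, 265), (-1.3, 420), (-1.2, 40), (-0.1, 33), (0.0, 191), (0.1, 199), (0.2, 81), (0.3, 1), (1.4, 72), (1.5, 384), (1.6, 88)]
```

Emit:
apply_moves(motion=[[0,-0.008,0,0,0,0,-1],[0,-0.014,0.001,0,0,0,-1],[0,-0.02,0.002,0,0,0,-1],[0,-0.025,0.003,0,0,0,-1],[0,-0.025,0.003,0,0,0,-1]])

```text
clock: 16.05
tcp_pos: [602.8, 190.1, 156.7]
orientation: [3.124, 0.324, 0.002]
force: [1.2, -4.3, 4.4]
opening: 0.2
grasp_force: 2.8
```

```bash
python3 st.py
```

```text
t 16.05 tcp dock 12.5 -0.8 156.7 F dock -4.45 -0.26 4.41
edge contact: torque 0.185 theta est 0.368
```

Emit:
apply_moves(motion=[[0,-0.005,0.001,0,0,0,-1],[0,-0.01,0.002,0,0,0,-1],[0,-0.012,0.003,0,0,0,-1],[0,-0.012,0.003,0,0,0,-1]])

```text
clock: 16.45
tcp_pos: [602.4, 192.5, 156.3]
orientation: [3.125, 0.324, 0.002]
force: [-0.3, -5.4, 5.4]
opening: 0.1
grasp_force: 3.0
```

```bash
python3 st.py
```

```text
t 16.45 tcp dock 14.9 -0.9 156.3 F dock -5.27 1.41 5.41
edge contact: torque 0.231 theta est 0.437
```

Emit:
apply_moves(motion=[[0,-0.005,0.002,0,0,0,-1],[0,-0.007,0.003,0,0,0,-1],[0,-0.007,0.003,0,0,0,-1]])

```text
clock: 16.75
tcp_pos: [602.2, 193.9, 155.9]
orientation: [3.125, 0.324, 0.002]
force: [-0.4, -4.5, 6.7]
opening: 0.0
grasp_force: 3.1
```

```bash
python3 st.py
```

```text
t 16.75 tcp dock 16.4 -0.9 155.9 F dock -4.29 1.32 6.71
edge contact: torque 0.218 theta est 0.48
```

Emit:
apply_moves(motion=[[0,-0.005,0.002,0,0,0,-1],[0,-0.007,0.004,0,0,0,-1],[0,-0.007,0.004,0,0,0,-1]])

```text
clock: 17.05
tcp_pos: [602.1, 195.4, 155.3]
orientation: [-3.125, -0.324, -0.003]
force: [-1.7, -4.0, 7.2]
opening: 0.1
grasp_force: 3.1
```

```bash
python3 st.py
```

```text
t 17.05 tcp dock 17.8 -1.2 155.3 F dock -3.58 2.5 7.17
edge contact: torque 0.207 theta est 0.525
```

Emit:
apply_moves(motion=[[0,-0.005,0.002,0,0,0,-1],[0,-0.006,0.004,0,0,0,-1],[0,-0.006,0.004,0,0,0,-1]])

```text
clock: 17.35
tcp_pos: [602.0, 196.7, 154.6]
orientation: [-3.125, -0.324, -0.004]
force: [-0.8, -4.3, 7.7]
opening: -0.3
grasp_force: 3.2
```

```bash
python3 st.py
```

```text
t 17.35 tcp dock 19.1 -1.4 154.6 F dock -4.01 1.62 7.65
edge contact: torque 0.234 theta est 0.566
```

Emit:
apply_moves(motion=[[0,-0.005,0.002,0,0,0,-1],[0,-0.006,0.005,0,0,0,-1],[0,-0.006,0.005,0,0,0,-1]])

```text
clock: 17.65
tcp_pos: [602.0, 197.9, 153.6]
orientation: [-3.124, -0.324, -0.005]
force: [-0.3, -4.4, 6.3]
opening: -0.1
grasp_force: 3.2
```

```bash
python3 bars.py
```

```text
t 17.65 tcp dock 20.3 -1.6 153.6 F dock -4.21 1.17 6.29
edge contact: torque 0.226 theta est 0.612
[(-1.2, 13), (-1.1, 312), (-1.0, 496), (-0.9, 38), (0.2, 3), (0.3, 262), (0.4, 164), (0.5, 23), (1.7, 31)]
```

Emit:
apply_moves(motion=[[0,-0.004,0.003,0,0,0,-1],[0,-0.005,0.005,0,0,0,-1],[0,-0.005,0.005,0,0,0,-1]])

```text
clock: 18.0
tcp_pos: [601.9, 198.9, 153.0]
orientation: [-3.124, -0.324, -0.005]
force: [-0.4, -5.0, 9.1]
opening: -0.2
grasp_force: 3.9
```

```bash
python3 st.py
```

```text
t 18.0 tcp dock 21.3 -1.7 153.0 F dock -4.78 1.4 9.15
edge contact: torque 0.292 theta est 0.645
```

Emit:
apply_moves(motion=[[0,-0.004,0.003,0,0,0,-1],[0,-0.005,0.005,0,0,0,-1],[0,-0.005,0.005,0,0,0,-1]])

```text
clock: 18.3
tcp_pos: [601.9, 199.7, 152.4]
orientation: [-3.125, -0.324, -0.006]
force: [-1.5, -5.0, 12.0]
opening: 0.4
grasp_force: 5.0
```

```bash
python3 st.py
```

```text
t 18.3 tcp dock 22.1 -1.9 152.4 F dock -4.58 2.47 12.02
edge contact: torque 0.338 theta est 0.675
```

Emit:
apply_moves(motion=[[0,-0.004,0.003,0,0,0,-1],[0,-0.005,0.005,0,0,0,-1],[0,-0.005,0.005,0,0,0,-1]])

```text
clock: 18.6
tcp_pos: [602.0, 200.6, 151.8]
orientation: [3.125, 0.325, 0.007]
force: [0.1, -6.5, 13.5]
opening: 0.2
grasp_force: 6.1
```

```bash
python3 st.py
```

```text
t 18.6 tcp dock 22.9 -2.1 151.8 F dock -6.38 1.21 13.46
edge contact: torque 0.424 theta est 0.704
```

Emit:
apply_moves(motion=[[0,-0.004,0.003,0,0,0,-1],[0,-0.005,0.005,0,0,0,-1],[0,-0.005,0.005,0,0,0,-1]])

```text
clock: 18.9
tcp_pos: [601.9, 201.4, 151.2]
orientation: [3.125, 0.324, 0.007]
force: [-1.6, -7.8, 16.5]
opening: -0.1
grasp_force: 7.4
```

```bash
python3 st.py
```

```text
t 18.9 tcp dock 23.8 -2.2 151.2 F dock -7.27 3.17 16.54
edge contact: torque 0.515 theta est 0.735
```

Emit:
apply_moves(motion=[[0,-0.003,0.002,0,0,0,-1],[0,-0.004,0.004,0,0,0,-1],[0,-0.004,0.004,0,0,0,-1],[0,-0.004,0.004,0,0,0,-1]])

```text
clock: 19.3
tcp_pos: [601.8, 202.1, 150.8]
orientation: [3.125, 0.324, 0.007]
force: [-2.8, -8.0, 19.5]
opening: -0.3
grasp_force: 8.5
```

```bash
python3 st.py
```

```text
t 19.3 tcp dock 24.5 -2.2 150.8 F dock -7.21 4.38 19.51
edge contact: torque 0.578 theta est 0.758
```

The bars push back hard (about 0.55 N m, roughly 11 N at the tip). I'll back off gently and rise clear.

Emit:
apply_moves(motion=[[0,0.01,-0.005,0,0,0,-1],[0,0.025,-0.015,0,0,0,-1],[0,0.05,-0.04,0,0,0,-1],[0,0.06,-0.15,0,0,0,-1],[0,0.1,-0.35,0,0,0,-1],[0,0.3,-0.55,0,0,0,-1],[0,0.5,-0.65,0,0,0,-1],[0,0.6,-0.65,0,0,0,-1],[0,0.6,-0.65,0,0,0,-1],[0,0.6,-0.65,0,0,0,-1]])

```text
clock: 20.3
tcp_pos: [624.1, 84.7, 276.7]
orientation: [-3.124, -0.322, 0.002]
force: [-0.1, 0.0, 0.0]
opening: 0.1
grasp_force: 0.0
```

```bash
python3 - <<'E'
from st import *
from rig import read_camera
P=camera_params("wrist"); im,d=read_camera("wrist"); W=cloud("",d,P); cv2.imwrite("pics/w5.png",im[...,::-1])
hsv=cv2.cvtColor(im,cv2.COLOR_RGB2HSV); H,S=hsv[...,0].astype(int),hsv[...,1]
D=(W[...,:2]-O)@np.column_stack([UX,UY]); Z=W[...,2]
m=(d>0)&(H>3)&(H<16)&(S>180)&(Z>66)&(Z<80)&(abs(D[...,0]+110)<30); print("plate",m.sum(),cv2.minAreaRect(D[m].astype(np.float32)))
E
```

```text
t 20.3 tcp dock -95.0 -0.0 276.7 F dock 0.03 0.07 0.01
edge contact: torque -0.006 theta est -0.544
plate 227 ((-111.35566711425781, 0.39134979248046875), (10.562009811401367, 49.48053741455078), 0.5040149092674255)
```

View pics/w5.png

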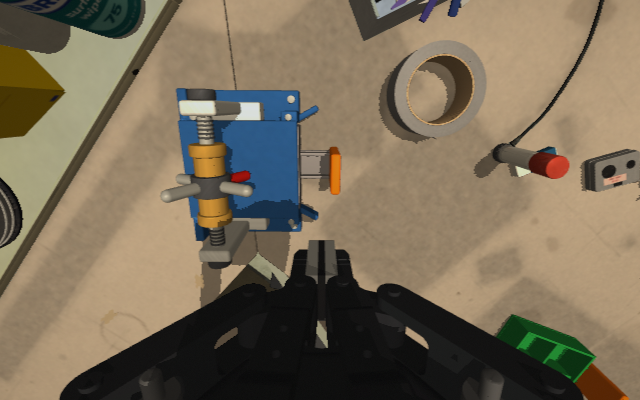

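The tray is home: plate at (335,170), measured at dock x=-111.4 and square. The red bar points down toward the mouth at (240,177), so the sleeve has made its turn. The tape and glue stick are untouched and the gripper is clear.

```bash
python3 -c "
from rig import manip
print(manip.hand_in())"
```

```text
the job is handed in; nothing more can be done
None
```

The tray is fully home in the dock and clamped: the bars pushed back at about 0.5–0.6 N m before I let go. The gripper is clear, the loose things were not visibly disturbed, and the job was handed in at about 20 s; no verdict came back.

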